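# One turn on the feed slide

### The arm

A 6-joint arm with a two-finger parallel gripper is mounted at the origin on a cart in front of the work surface, level with it; the furniture and walls round the work are solid. World frame = base frame: x ahead of the robot, y to its left, z up, the work surface at z = 0. Lengths are in mm, angles in rad, forces in N, time in s.
With the tool pointing down it reaches from about 275 to 1000 mm from the base axis. Payload 8.4 kg.
Tool frame: the origin (TCP) lies at the centre of the arm's flange, where the gripper is bolted on; the fingertips stand r.tip_extent ahead of it and the grasp point (between the pads) lies 155 mm ahead of it (r.tip_extent is the distance from the TCP to the fingertips, in mm); z points along the fingers, y is the direction in which the jaws open and shut (so a half turn about z gives the same grasp; the last joint's range is limited). The gripper opens to 85 mm and grips with 20 to 120 N. Pads are 22 mm wide; open, the fingers measure 114 mm over their backs; the gripper's body (76 mm by 85 mm) begins 54 mm behind the grasp point. The pads swing forward as they close: fully open they stand 13 mm farther back than shut.
Start: joints at [-1.343, 0.353, 1.633, -0, 1.155, -0.002], TCP at [142.363, -608.574, 404.681] pointing down, gripper open.
Joint ranges: [-2.63, 2.63], [-0.92, 2.1], [0.06, 2.66], [-1.3, 4.44], [0, 2.69], [-3.02, 3.02]. Speed limits (rad/s): [2.22, 2.22, 2.79, 3.14, 3.14, 3.14].

### API

Orientations are given as [roll, pitch, yaw] about the fixed x, y, z axes, in that order (R = Rz(yaw) Ry(pitch) Rx(roll)).
In Python, from rig import sense, grab_frame, job, r gives the robot as it stands. The module is installed in compiled form; this text tells all that it offers.
- The arm moves only by the shell command python3 -m creep 'ROWS' [FORCE]. ROWS is JSON, a list of rows, each a list of 7 numbers: the turn, a rotation vector about the tool's x, y, z in rad, then the shift along the tool's x, y, z in mm, then the closure, from 0 (fully open) to 1 (shut). In form: [[wx, wy, wz, dx, dy, dz, fingers], ...]. A call has 1 to 10 rows; each row shifts and turns the pose as measured when the row begins, along the tool's axes as they then stand; what a row does not reach is not made up. A row lasts 1/12 s, in which the tool goes at most 41.7 mm and 7.16 degrees, less where a joint would pass 70% of its speed; a pose out of reach is approached as far as the arm can. A call with a gripper value outside its range is refused whole. The fingers move at their own pace and stop on an object; FORCE is the grip in N (left out, the last holds). Time passes only in rows, so rows that do not move let the fingers close. It gives the time, the measured TCP pose, the force and the opening at its end, in the units of the state.
- sense(): the state, without advancing time (a new reading comes with each control period).
- grab_frame(name): name is "side" or "top" or "wrist"; returns a dict with "color" (420x560x3 uint8, red, green, blue), "mtx" (3x3 intrinsics, pixels), "distortion" ([k1, k2, p1, p2, k3] as OpenCV has them; the pictures are not rectified), "T" (4x4, takes a point from camera to world coordinates). Camera axes: x right, y down, z forward; pixel columns grow to the right and rows downward; lengths in mm; the calibration is good to about 2 mm. A picture is of the moment at which its call begins. There is no depth.
- job.sign_off(): hands the job in, once; it reports no verdict.
The state is a dict: "clock": time; "qpos": joint angles; "qvel": joint speeds; "joint_efforts": joint torques, N m; "eef_pos": TCP position; "tcp_rot": TCP orientation; "contact_force": force on the tool from outside, world axes, zero at the start; "wrist_torque": the same for the moment, N m; "opening": opening from 0.0 (shut) to 1.0 (fully open).
Only numpy, scipy, OpenCV 4.12 (cv2) and the standard library are available. Lean on these libraries where they do the work, as an engineer would, in place of code of your own. Each camera call takes 0.05 s, during which the arm holds its last target.

### The job

Feed the brass bushing forward under the marking bridge by giving the feed unit's hand wheel exactly one full turn clockwise (seen from above): push its upright red handle round with the fingertips until the handle is back over the red pointer it started from, without running on past it, then draw the fingers away. Only push the handle: do not grip it, and do not pull the wheel up out of gear. Leave the bushing standing between its pins on the carriage and everything lying round the unit where it is.

Things in the scene. Friction and masses are not known exactly. Their poses are not given: they have to be found in the camera images.
- handwheel (a joint): rotation of the hand wheel in rad: 0 at the start (handle over the red pointer), growing as it turns clockwise seen from above; one full turn is 6.283. Turning is unsprung: it needs about 2 to 4 N at the handle, and the wheel stays where it is left. It can be turned past one turn, and also backwards
- wheel_lift (a joint): how far the hand wheel is pulled up along its axle, in m: 0 in gear (normal), up to 0.02; a spring of about 6 N holds it down
- handle: the red upright handle of the hand wheel, a round grip 60 mm tall and 20 mm (foot) to 26 mm (middle) in diameter, spinning freely on its own pin, which stands on the wheel's rim 65 mm from the wheel's axis. Origin at the centre of the grip's foot, 99 mm above the table; its top is 159 mm above the table
- handle_mid (a point): point on the red handle's centre line, 30 mm above its foot (129 mm above the table), 65 mm from the wheel's axis
- axle (a point): point on the wheel's vertical axis at the height of handle_mid (129 mm above the table). The wheel is 144 mm across the black rim, with three steel spokes; rim top 97 mm above the table, hub cap top 103 mm; nothing but the handle rises higher there
- pointer_tip (a point): outer tip of the red pointer that sticks out below the wheel's rim from the fixed aluminium zero ring, 98 mm from the wheel's axis and 70 mm above the table: it marks the direction, seen from the axis, in which the handle starts and must finish. It may point any way
- feed_unit: fixed feed unit: steel bed 100 x 350 x 12 mm with a green gearbox 92 mm across under the wheel. Origin on the table under the wheel's axis; its +y runs along the bed to the carriage (165 mm off at the start) and the green marking bridge (215 mm off, 127 mm tall)
- bushing: loose brass bushing, 36 mm diameter x 30 mm tall, origin at the centre of its underside; it stands on the aluminium carriage between four short upright steel pins (1.5 mm play) and rides along with it
- nest (a point): centre of the top face of the aluminium carriage (76 x 56 x 12 mm), between its four 10 mm tall pins, 34.5 mm above the table. One turn of the wheel moves the carriage 40 mm along the feed unit's +y
- puck: loose black round puck, 68 mm diameter x 26 mm, bystander; origin at the centre of its underside
- grease_jar: loose white jar with a blue lid, 66 mm diameter x 60 mm, bystander; origin at the centre of its underside
- die_ring: loose pale metal ring, 68 mm diameter x 18 mm, bystander; origin at the centre of its underside
- yellow_cap: loose yellow round cap, 60 mm diameter x 30 mm, bystander; origin at the centre of its underside
- screwdriver: loose black screwdriver, 200 x 29 x 26 mm, long axis along its x, bystander; origin at the centre of its underside

How it is judged (in metres and radians):
On the way, in this order (a step that is already met when the one before it is completed fails the run):
1. the fingers push the wheel round by its handle, through the first half of the turn (value of joint handwheel between 1 and 2.8 rad and contact force between the fingers and handle above 0.3 N), for 0.05 s.
2. the fingers push the wheel on by its handle, through the second half of the turn (value of joint handwheel between 3.6 and 5.7 rad and contact force between the fingers and handle above 0.3 N), for 0.05 s.
At the end, for the whole second after the job is handed in: the hand wheel stands still one full clockwise turn from its start (within 0.16 rad, about 10 mm at the handle), lifted less than 4 mm; the bushing stands upright between its pins (within 6 mm sideways, 4 mm in height); the bystanders lie within 20 mm of where they were (value of joint handwheel between 6.123 and 6.443 rad and velocity of joint handwheel between -0.05 and 0.05 rad/s and value of joint wheel_lift below 0.004 m and horizontal distance between bushing and nest below 0.006 m and angle between bushing's own z axis and vertical below 0.1 rad and z of bushing in the frame of nest below 0.004 m and distance of each of puck, grease_jar, die_ring, yellow_cap, screwdriver from where it was at the start of the episode below 0.02 m); the robot touches nothing.
It fails at once if the wheel ran on more than 0.35 rad past the full turn, or was turned more than 0.35 rad anticlockwise (value of joint handwheel above 6.633 rad or value of joint handwheel below -0.35 rad).
It fails at once if the wheel was pulled up out of gear (more than 6 mm) (value of joint wheel_lift above 0.006 m).
It fails at once if the handle was gripped or forced (more than 25 N of finger contact) (contact force between the fingers and handle above 25 N).
It fails at once if the robot touched the bushing (contact force between any of the fingers, the arm and bushing above 0.5 N).
It fails at once if a bystander (puck, jar, ring, cap or screwdriver) was moved more than 20 mm (distance of any of puck, grease_jar, die_ring, yellow_cap, screwdriver from where it was at the start of the episode above 0.02 m).
It also fails if it takes over 58 s, if anything falls off the work surface, if the arm or the gripper's body presses on something with over 40 N, if the wrist force passes 120 N, or if a joint passes its speed limit or range.

## Working session

There is one attempt and no reset: what is moved stays moved. The work goes in short steps, Python scripts to look and compute and a shell command to move; the robot and the scene stay as the last step left them, time stands still between calls to the robot, and variables do not carry over. Pictures are saved under pics/ and viewed, and the job is handed in when it is done.

```bash
mkdir -p pics; python3 - <<'E'
from rig import sense, grab_frame, job, r
import cv2
print(sense()); print(r.tip_extent)
for n in ("side","top","wrist"):
    f=grab_frame(n); cv2.imwrite(f"pics/{n}0.png",f["color"][:,:,::-1]); print(n,f["mtx"].tolist(),f["distortion"],f["T"].round(3).tolist())
E
```

```text
{'clock': 0.0, 'qpos': array([-1.34343506e+00,  3.53617164e-01,  1.63415569e+00, -2.34445381e-05,
        1.15520696e+00, -2.40131931e-03]), 'qvel': array([-4.12054492e-05, -4.88296321e-04,  1.21002906e-03, -7.90771928e-04,
        1.89301049e-04, -1.07061870e-03]), 'joint_efforts': array([ 8.80597918e-05, -6.05251837e+01, -3.42064333e+01, -1.16876486e-04,
        9.19117330e-03, -2.26563736e-05]), 'eef_pos': array([ 142.28102236, -608.3337909 ,  403.97164941]), 'tcp_rot': array([-3.14020545e+00,  1.81047001e-05,  2.29772079e-01]), 'contact_force': array([ 0.32066279,  0.93377689, -0.08153192]), 'wrist_torque': array([-0.01308768,  0.00159538,  0.00050151]), 'opening': 1.0018668079438717}
173.4
side [[422.18776158404006, 0.0, 276.9068537560281], [0.0, 422.18776158404006, 208.05075219137586], [0.0, 0.0, 1.0]] [-0.11676904  0.          0.          0.          0.        ] [[-0.904, -0.215, 0.37, 49.527], [-0.428, 0.491, -0.759, 915.077], [-0.019, -0.845, -0.535, 788.901], [0.0, 0.0, 0.0, 1.0]]
top [[517.253381861096, 0.0, 283.48315730471364], [0.0, 517.253381861096, 204.40546529775696], [0.0, 0.0, 1.0]] [-0.1786931  0.         0.         0.         0.       ] [[0.008, -0.986, 0.167, 301.374], [-1.0, -0.007, 0.003, -46.993], [-0.002, -0.167, -0.986, 1305.719], [0.0, 0.0, 0.0, 1.0]]
wrist [[341.1454636274019, 0.0, 279.8782319242129], [0.0, 341.1454636274019, 206.55095003657357], [0.0, 0.0, 1.0]] [-0.03765512  0.          0.          0.          0.        ] [[0.228, -0.937, -0.264, 209.011], [-0.974, -0.219, -0.062, -593.407], [-0.0, 0.271, -0.963, 372.77], [0.0, 0.0, 0.0, 1.0]]
```

View pics/top0.png

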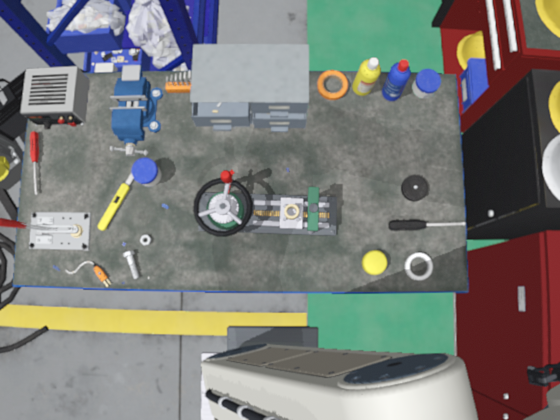

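View pics/side0.png

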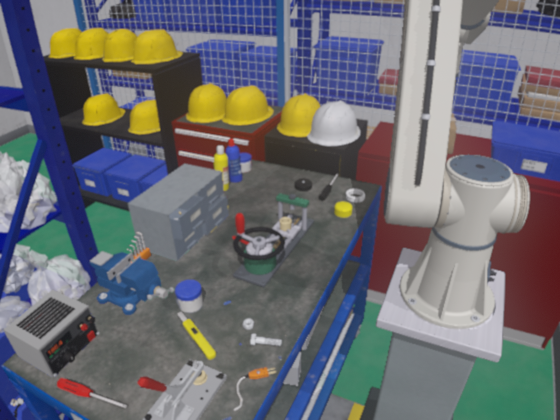

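```bash
python3 - <<'E'
import cv2
a=cv2.imread("pics/top0.png")
print(a.shape)
E
```

```text
(420, 560, 3)
```

The top view shows the wheel at about (222,208), the red handle at about (226,176), the carriage and bridge to the right, and the jar at (145,170). I'll enlarge it.

```bash
python3 - <<'E'
import cv2
a=cv2.imread("pics/top0.png")
cv2.imwrite("pics/top0c.png",cv2.resize(a[150:250,180:345],None,fx=4.8,fy=4.8,interpolation=cv2.INTER_CUBIC))
a=cv2.imread("pics/side0.png")
cv2.imwrite("pics/side0c.png",cv2.resize(a[180:290,215:325],None,fx=5.4,fy=5.4,interpolation=cv2.INTER_CUBIC))
E
```

```text
(no output)
```

View pics/top0c.png

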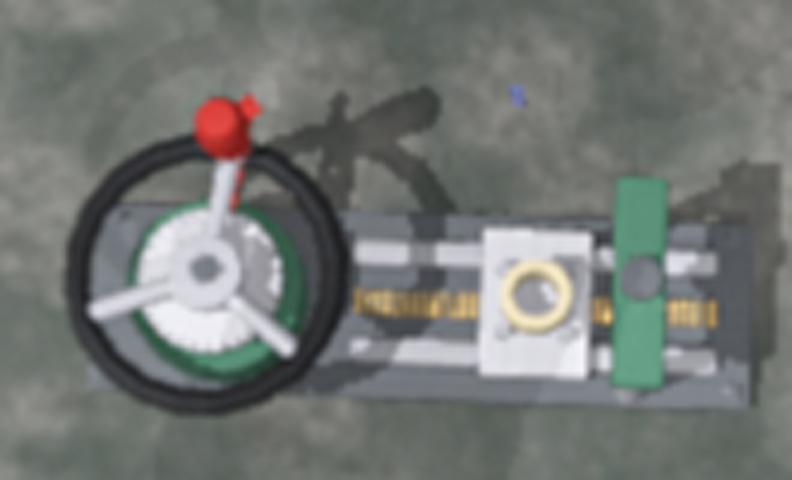

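View pics/side0c.png

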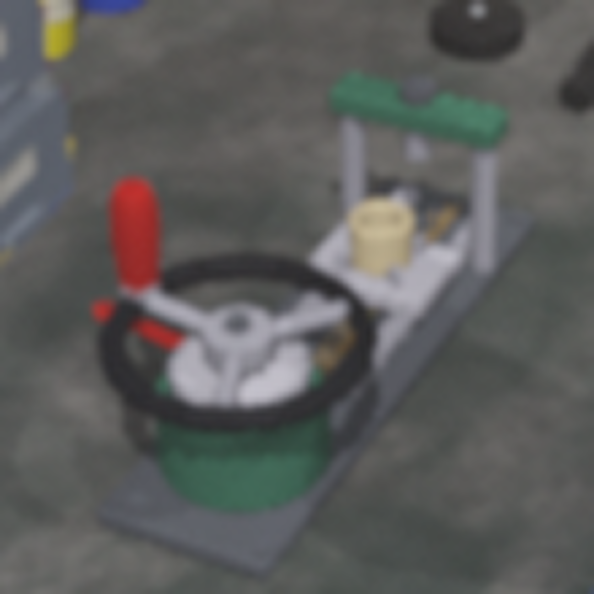

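```bash
cat > h.py <<'E'
from rig import sense, grab_frame, job, r
import cv2, numpy as np
def ray(f,u,v):
    p=cv2.undistortPoints(np.array([[[u,v]]],float),f["mtx"],np.array(f["distortion"]))[0,0]
    T=f["T"]; return T[:3,3],T[:3,:3]@np.array([p[0],p[1],1])
def atz(f,u,v,z):
    o,d=ray(f,u,v); return (o+d*(z-o[2])/d[2])
def proj(f,P):
    T=np.linalg.inv(f["T"]); P=np.atleast_2d(np.array(P,float)); Pc=P@T[:3,:3].T+T[:3,3]
    return cv2.projectPoints(Pc,np.zeros(3),np.zeros(3),f["mtx"],np.array(f["distortion"]))[0][:,0]
E
python3 - <<'E'
from h import *
t=grab_frame("top"); s=grab_frame("side")
c=lambda x,y:(180+x/4.8,150+y/4.8)
d=lambda x,y:(215+x/5.4,180+y/5.4)
for n,f,p,z in [("hub",t,c(207,268),103),("rimc",t,c(209,273),92),("handle",t,c(221,122),157),("ptr",t,c(258,104),70),("bush",t,c(537,296),64.5),("bridge",t,c(642,277),127),
 ("hubS",s,d(238,322),103),("footS",s,d(138,283),99),("topS",s,d(134,190),157),("ptrS",s,d(95,308),70),
 ("jar",t,(145,171),60),("puck",t,(415,187),26),("cab edge",t,(250,123),60)]:
    print(n,atz(f,*p,z).round(1))
E
```

```text
hub [500.9  99.8 103. ]
rimc [500.3 100.1  92. ]
handle [562.4  88.6 157. ]
ptr [591.7  80.1  70. ]
bush [494.2 -63.2  64.5]
bridge [ 494.1 -112.9  127. ]
hubS [500.  106.6 103. ]
footS [565.9  92.9  99. ]
topS [564.2  92.3 157. ]
ptrS [597.4  87.7  70. ]
jar [595.1 305.1  60. ]
puck [ 566.1 -378.    26. ]
cab edge [720.5  43.5  60. ]
```

Axle is at about (500,102) with the handle at about -11°. I'll shut the fingers to make a single pushing post, square the tool to the world axes, and travel high to a point behind the handle on its +y side.

```bash
python3 -m creep '[[0,0,0.115,0,0,0,1],[0,0,0.115,0,0,0,1],[0,0,0,10,-20,0,1],[0,0,0,20,-35,0,1],[0,0,0,20,-35,0,1],[0,0,0,20,-35,0,1],[0,0,0,20,-35,0,1],[0,0,0,20,-35,0,1],[0,0,0,20,-35,0,1],[0,0,0,20,-35,0,1]]' 20
```

```text
clock: 1.08
eef_pos: [296.1, -341.4, 402.2]
tcp_rot: [3.139, 0.0, -0.022]
contact_force: [1.0, -0.8, 0.1]
opening: 0.0
```

```bash
python3 -m creep '[[0,0,-0.01,20,-36,0,1],[0,0,-0.01,20,-36,0,1],[0,0,0,20,-36,0,1],[0,0,0,20,-36,0,1],[0,0,0,20,-36,0,1],[0,0,0,20,-36,0,1],[0,0,0,20,-36,0,1],[0,0,0,20,-36,0,1],[0,0,0,20,-36,0,1],[0,0,0,15,-25,0,1]]'
```

```text
clock: 1.92
eef_pos: [491.8, 16.0, 403.7]
tcp_rot: [3.137, -0.007, -0.001]
contact_force: [0.0, -1.4, 0.0]
opening: 0.0
```

```bash
python3 -m creep '[[0,0,0,18,-35,0,1],[0,0,0,18,-35,0,1],[0,0,0,18,-35,0,1],[0,0,0,10,-20,0,1],[0,0,0,0,0,0,1],[0,0,0,0,0,0,1]]'
python3 - <<'E'
from h import *
for n in ("top","side"):
    f=grab_frame(n); a=f["color"][:,:,::-1]
    cv2.imwrite(f"pics/{n}1.png",a)
s=sense();print(s["eef_pos"],s["tcp_rot"])
E
```

```text
clock: 2.42
eef_pos: [559.7, 154.0, 403.1]
tcp_rot: [3.139, -0.009, 0.006]
contact_force: [-0.0, -0.3, 0.4]
opening: -0.001
[559.2566724  152.69964884 403.21799963] [ 3.13845016 -0.00874696  0.00398904]
```

```bash
python3 -m creep '[[0,-0.009,0,0,0,20,1],[0,0,0,0,0,25,1],[0,0,0,0,0,25,1],[0,0,0,0,0,25,1],[0,0,0,0,0,15,1],[0,0,0,0,0,5,1],[0,0,0,0,0,0,1]]'
python3 - <<'E'
from h import *
for n in ("top","side"):
    f=grab_frame(n); a=f["color"][:,:,::-1]
    b=a[140:260,170:340] if n=="top" else a[120:290,185:345]
    cv2.imwrite(f"pics/{n}2.png",cv2.resize(b,None,fx=3.5 if n=="side" else 4.7,fy=3.5 if n=="side" else 4.7,interpolation=cv2.INTER_CUBIC))
s=sense();print(s["eef_pos"],s["tcp_rot"])
E
```

```text
clock: 3.1
eef_pos: [557.2, 143.0, 287.4]
tcp_rot: [3.138, -0.003, -0.005]
contact_force: [0.3, -0.3, -0.6]
opening: -0.002
[557.81455281 143.44017762 288.8052321 ] [ 3.13829648 -0.00492467 -0.00480269]
```

View pics/top2.png

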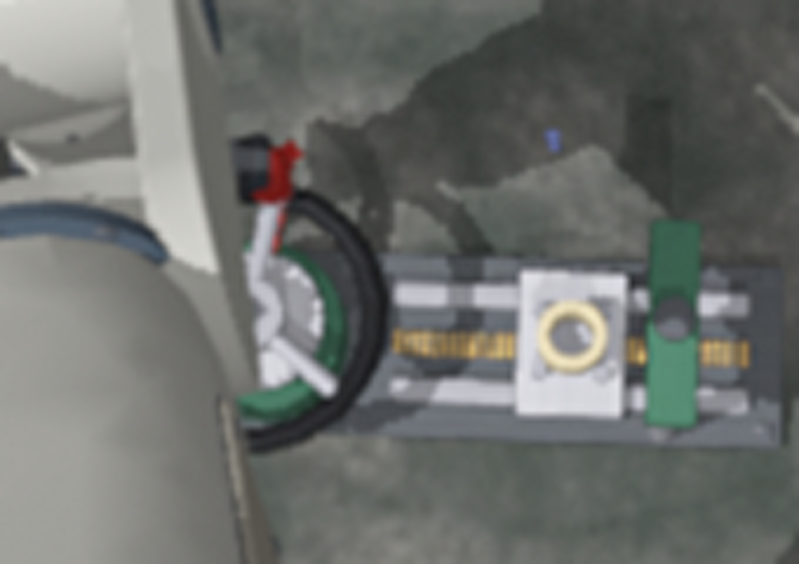

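View pics/side2.png

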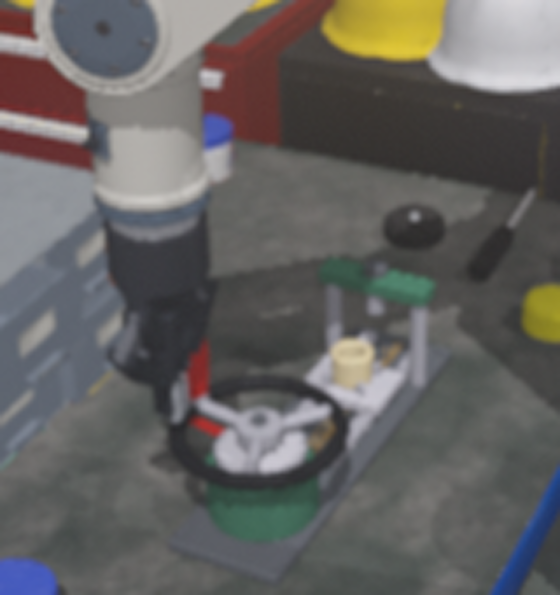

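Tip is about 115 mm high and sits behind the handle, clear of everything. I'll approach slowly to contact.

```bash
python3 -m creep '[[0,0,0,1,7,3,1],[0,0,0,1,7,0,1],[0,0,0,2,4,0,1],[0,0,0,2,3,0,1],[0,0,0,1,3,0,1],[0,0,0,1,3,0,1],[0,0,0,0,3,0,1]]'
cat > plan.py <<'E'
from h import *
import sys
# plan.py step_deg n [axle x y]
step=float(sys.argv[1]); n=int(sys.argv[2]); A=np.array([500.2,102.5]); R=71
s=sense(); p=s["eef_pos"]; rot=s["tcp_rot"]
# fingertip position
from scipy.spatial.transform import Rotation as Ro
M=Ro.from_euler("xyz",rot).as_matrix(); tip=p+M[:,2]*(r.tip_extent-15)
d=tip[:2]-A; phi=np.degrees(np.arctan2(d[1],d[0]))
print("tcp",p.round(1),"rot",rot.round(3),"F",s["contact_force"].round(1),"T",s["wrist_torque"].round(2),"phi %.1f R %.1f"%(phi,np.hypot(*d)))
q=tip[:2]
for i in range(1,n+1):
    a=np.radians(phi-step*i); t=A+R*np.array([np.cos(a),np.sin(a)]); e=t-q; q=t
    v=M[:,:2].T@np.array([*e,0]); print("phi %.0f"%(phi-step*i),v.round(1), end="; ")
E
python3 plan.py 6 10
```

```text
clock: 3.78
eef_pos: [568.5, 110.6, 291.5]
tcp_rot: [3.141, -0.014, -0.006]
contact_force: [-0.0, 2.4, -0.6]
opening: -0.003
tcp [568.5 110.6 291.5] rot [ 3.141 -0.014 -0.006] F [-0.   2.4 -0.6] T [ 0.37  0.05 -0.06] phi 6.5 R 71.0
phi 1 [0.5 7.4]; phi -5 [-0.3  7.4]; phi -11 [-1.1  7.4]; phi -17 [-1.8  7.2]; phi -23 [-2.6  7. ]; phi -29 [-3.3  6.7]; phi -35 [-4.   6.3]; phi -41 [-4.6  5.8]; phi -47 [-5.2  5.3]; phi -53 [-5.7  4.8];
```

```bash
python3 -m creep '[[0,-0.007,0,0.5,7.4,2,1],[0,-0.005,0,-0.3,7.4,1,1],[0,0,0,-1.1,7.4,1,1],[0,0,0,-1.8,7.2,1,1],[0,0,0,-2.6,7,0.5,1],[0,0,0,-3.3,6.7,0,1],[0,0,0,-4,6.3,0,1],[0,0,0,-4.6,5.8,0,1]]'
python3 plan.py 6 8
```

```text
clock: 4.45
eef_pos: [553.3, 51.1, 288.0]
tcp_rot: [-3.14, -0.009, -0.004]
contact_force: [1.8, -0.1, 1.5]
opening: 0.003
tcp [553.3  51.1 288. ] rot [-3.14  -0.009 -0.004] F [ 1.8 -0.1  1.5] T [ 0.   -0.4   0.01] phi -43.2 R 74.8
phi -49 [-8.1  2.6]; phi -55 [-5.9  4.6]; phi -61 [-6.3  3.9]; phi -67 [-6.7  3.3]; phi -73 [-7.   2.5]; phi -79 [-7.2  1.8]; phi -85 [-7.4  1. ]; phi -91 [-7.4  0.3];
```

```bash
python3 -m creep '[[0,-0.007,0,-7.5,3,0.5,1],[0,0,0,-6,4.6,0,1],[0,0,0,-6.3,3.9,0,1],[0,0,0,-6.7,3.3,0,1],[0,0,0,-7,2.5,0,1],[0,0,0,-4,1,0,1]]'
python3 plan.py 6 8
python3 - <<'E'
from h import *
for n in ("top","side","wrist"):
    f=grab_frame(n); a=f["color"][:,:,::-1]
    if n=="wrist": cv2.imwrite("pics/wrist3.png",a); continue
    b=a[140:260,170:340] if n=="top" else a[120:290,185:345]
    cv2.imwrite(f"pics/{n}3.png",cv2.resize(b,None,fx=3.5 if n=="side" else 4.7,fy=3.5 if n=="side" else 4.7,interpolation=cv2.INTER_CUBIC))
E
```

```text
clock: 4.95
eef_pos: [511.0, 29.6, 287.1]
tcp_rot: [-3.141, -0.001, -0.005]
contact_force: [2.3, -1.3, 1.1]
opening: 0.002
tcp [511.   29.6 287.1] rot [-3.141e+00 -1.000e-03 -5.000e-03] F [ 2.3 -1.3  1.1] T [-0.05 -0.31 -0.04] phi -81.4 R 73.7
phi -87 [-7.8 -1.9]; phi -93 [-7.4 -0. ]; phi -99 [-7.4 -0.8]; phi -105 [-7.3 -1.6]; phi -111 [-7.1 -2.3]; phi -117 [-6.8 -3. ]; phi -123 [-6.4 -3.7]; phi -129 [-6.  -4.4];
```

View pics/top3.png

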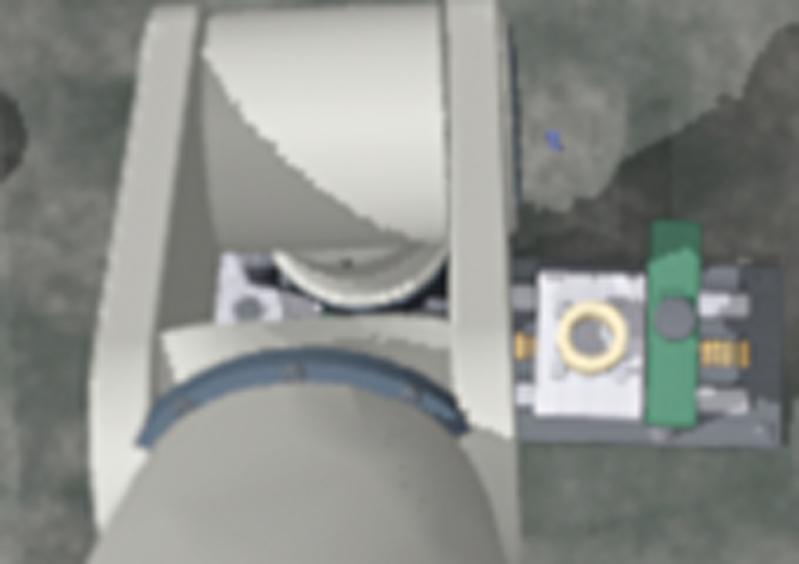

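View pics/side3.png

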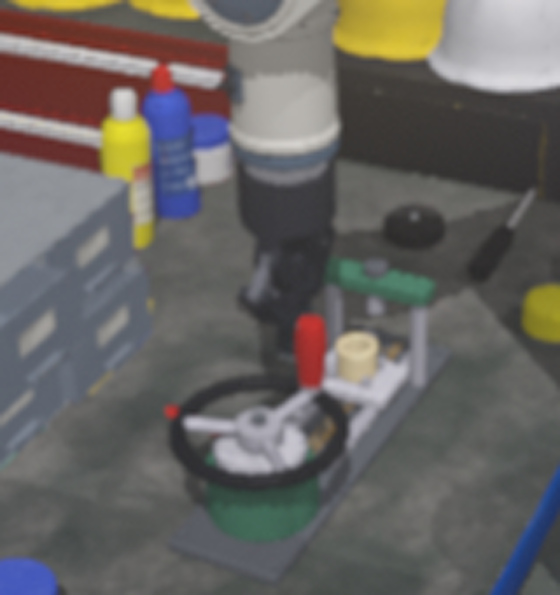

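View pics/wrist3.png

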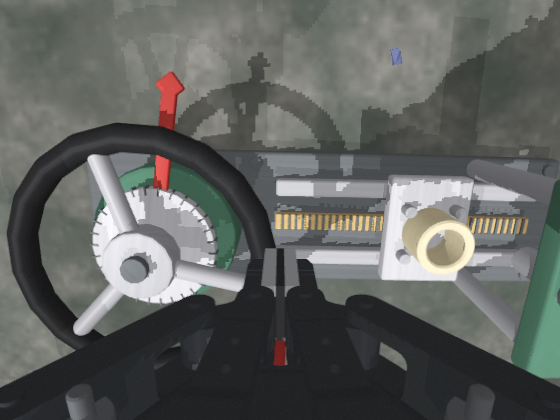

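The wheel is turning (the handle has moved round toward the bridge side) and the carriage has advanced. Carrying on.

```bash
python3 -m creep '[[0,0,0,-7.4,-1,0,1],[0,0,0,-7.4,-1,0,1],[0,0,0,-7.4,-1,0,1],[0,0,0,-7.3,-1.6,0,1],[0,0,0,-7.1,-2.3,0,1],[0,0,0,-6.8,-3,0,1],[0,0,0,-6.4,-3.7,0,1],[0,0,0,-4,-3,0,1]]'
python3 plan.py 6 10
python3 - <<'E'
from h import *
f=grab_frame("side"); a=f["color"][:,:,::-1]; b=a[120:290,185:345]
cv2.imwrite("pics/side4.png",cv2.resize(b,None,fx=3.5,fy=3.5,interpolation=cv2.INTER_CUBIC))
E
```

```text
clock: 5.77
eef_pos: [454.0, 48.5, 287.2]
tcp_rot: [-3.141, -0.004, -0.004]
contact_force: [1.3, -1.7, 2.1]
opening: 0.004
tcp [454.   48.5 287.2] rot [-3.141 -0.004 -0.004] F [ 1.3 -1.7  2.1] T [-0.19 -0.19 -0.03] phi -130.2 R 70.6
phi -136 [-5.7 -4.8]; phi -142 [-4.9 -5.6]; phi -148 [-4.3 -6.1]; phi -154 [-3.6 -6.5]; phi -160 [-2.9 -6.8]; phi -166 [-2.2 -7.1]; phi -172 [-1.4 -7.3]; phi -178 [-0.7 -7.4]; phi -184 [ 0.1 -7.4]; phi -190 [ 0.9 -7.4];
```

View pics/side4.png

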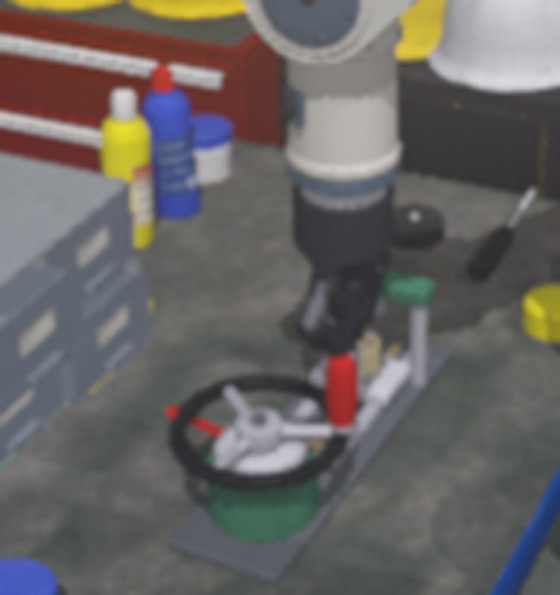

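```bash
python3 -m creep '[[0,0,0,-5.7,-4.8,0,1],[0,0,0,-4.9,-5.6,0,1],[0,0,0,-4.3,-6.1,0,1],[0,0,0,-3.6,-6.5,0,1],[0,0,0,-2.9,-6.8,0,1],[0,0,0,-2.2,-7.1,0,1],[0,0,0,-1.4,-7.3,0,1],[0,0,0,-0.5,-5,0,1]]'
python3 plan.py 6 10
python3 - <<'E'
from h import *
f=grab_frame("side"); a=f["color"][:,:,::-1]; b=a[120:290,185:345]
cv2.imwrite("pics/side5.png",cv2.resize(b,None,fx=3.5,fy=3.5,interpolation=cv2.INTER_CUBIC))
E
```

```text
clock: 6.48
eef_pos: [423.7, 102.7, 286.9]
tcp_rot: [3.141, 0.001, -0.004]
contact_force: [-0.9, -3.0, 2.2]
opening: 0.002
tcp [423.7 102.7 286.9] rot [ 3.141e+00  1.000e-03 -4.000e-03] F [-0.9 -3.   2.2] T [-0.27  0.12  0.01] phi 179.9 R 76.7
phi 174 [ 6.1 -7.4]; phi 168 [ 1.1 -7.3]; phi 162 [ 1.9 -7.2]; phi 156 [ 2.6 -6.9]; phi 150 [ 3.4 -6.6]; phi 144 [ 4.  -6.2]; phi 138 [ 4.7 -5.8]; phi 132 [ 5.2 -5.3]; phi 126 [ 5.8 -4.7]; phi 120 [ 6.2 -4.1];
```

View pics/side5.png

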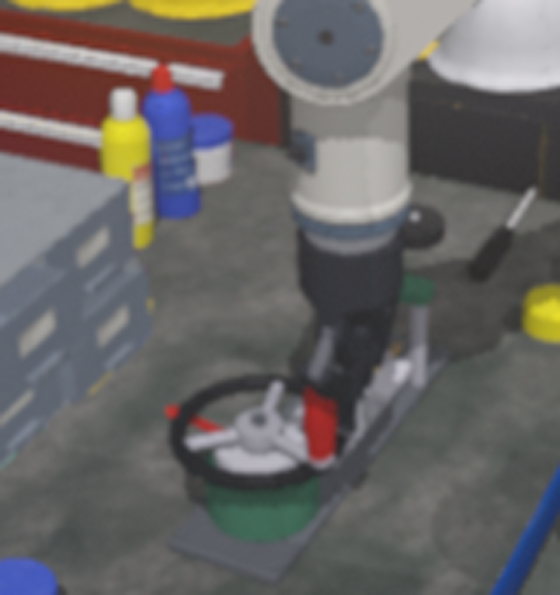

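```bash
python3 -m creep '[[0,0,0,3.5,-7,0,1],[0,0,0,3.5,-7,0,1],[0,0,0,2,-7.2,0,1],[0,0,0,2.6,-6.9,0,1],[0,0,0,3.4,-6.6,0,1],[0,0,0,4,-6.2,0,1],[0,0,0,4.7,-5.8,0,1],[0,0,0,4,-4,0,1]]'
python3 plan.py 5 10
python3 - <<'E'
from h import *
f=grab_frame("side"); a=f["color"][:,:,::-1]; b=a[120:290,185:345]
cv2.imwrite("pics/side6.png",cv2.resize(b,None,fx=3.5,fy=3.5,interpolation=cv2.INTER_CUBIC))
E
```

```text
clock: 7.2
eef_pos: [453.0, 159.4, 285.3]
tcp_rot: [3.14, 0.006, -0.004]
contact_force: [-2.4, -0.1, 1.3]
opening: 0.001
tcp [453.  159.4 285.3] rot [ 3.14   0.006 -0.004] F [-2.4 -0.1  1.3] T [0.01 0.37 0.04] phi 130.4 R 74.4
phi 125 [ 7.1 -1.2]; phi 120 [ 5.2 -3.4]; phi 115 [ 5.5 -2.9]; phi 110 [ 5.7 -2.4]; phi 105 [ 5.9 -1.9]; phi 100 [ 6.  -1.4]; phi 95 [ 6.1 -0.9]; phi 90 [ 6.2 -0.3]; phi 85 [6.2 0.2]; phi 80 [6.1 0.7];
```

View pics/side6.png

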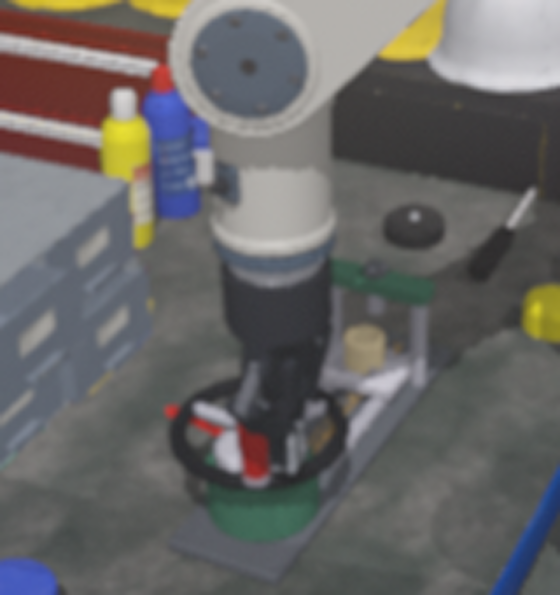

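```bash
python3 -m creep '[[0,0,0,6,-2,0,1],[0,0,0,5.3,-3,0,1],[0,0,0,5.5,-2.5,0,1],[0,0,0,5.7,-2.2,0,1],[0,0,0,5.9,-1.5,0,1],[0,0,0,6,-1.2,0,1],[0,0,0,6.1,-0.5,0,1],[0,0,0,6.2,0,0,1],[0,0,0,4,0.5,0,1]]'
python3 plan.py 5 10
python3 - <<'E'
from h import *
f=grab_frame("side"); a=f["color"][:,:,::-1]; b=a[120:290,185:345]
cv2.imwrite("pics/side7.png",cv2.resize(b,None,fx=3.5,fy=3.5,interpolation=cv2.INTER_CUBIC))
E
```

```text
clock: 8.0
eef_pos: [509.8, 173.1, 284.8]
tcp_rot: [3.141, 0.006, -0.004]
contact_force: [-2.2, 0.8, 1.0]
opening: 0.002
tcp [509.8 173.1 284.8] rot [ 3.141  0.006 -0.004] F [-2.2  0.8  1. ] T [0.06 0.32 0.02] phi 83.0 R 71.0
phi 78 [6.1 1. ]; phi 73 [6.  1.5]; phi 68 [5.8 2. ]; phi 63 [5.6 2.5]; phi 58 [5.4 3. ]; phi 53 [5.1 3.5]; phi 48 [4.8 3.9]; phi 43 [4.4 4.3]; phi 38 [4.  4.7]; phi 33 [3.6 5. ];
```

View pics/side7.png

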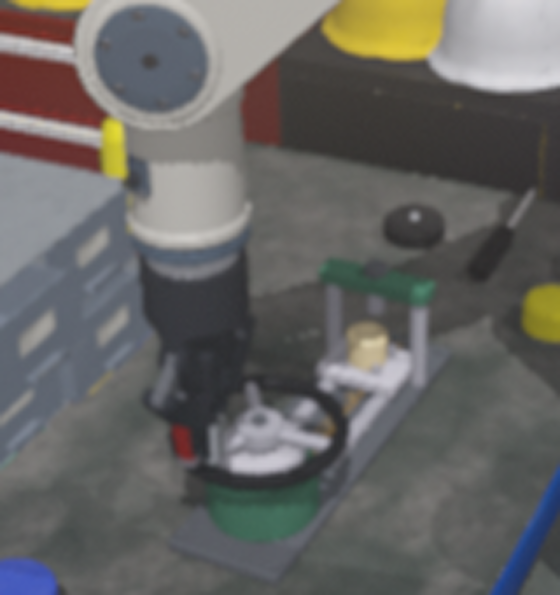

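```bash
python3 -m creep '[[0,0,0,6.1,1,0,1],[0,0,0,6,1.5,0,1],[0,0,0,5.8,2,0,1],[0,0,0,5.6,2.5,0,1],[0,0,0,5.4,3,0,1],[0,0,0,5.1,3.5,0,1],[0,0,0,4,3.3,0,1],[0,0,0,2,2,0,1]]'
python3 plan.py 3 8
python3 - <<'E'
from h import *
f=grab_frame("side"); a=f["color"][:,:,::-1]; b=a[150:290,185:345]
cv2.imwrite("pics/side8.png",cv2.resize(b,None,fx=4,fy=4,interpolation=cv2.INTER_CUBIC))
f=grab_frame("wrist");cv2.imwrite("pics/wrist8.png",f["color"][:,:,::-1])
f=grab_frame("top"); a=f["color"][:,:,::-1]
cv2.imwrite("pics/top8.png",cv2.resize(a[140:260,170:340],None,fx=4.7,fy=4.7,interpolation=cv2.INTER_CUBIC))
E
```

```text
clock: 8.72
eef_pos: [554.4, 151.9, 285.8]
tcp_rot: [3.141, 0.006, -0.005]
contact_force: [-1.4, 1.1, 8.2]
opening: 0.001
tcp [554.4 151.9 285.8] rot [ 3.141  0.006 -0.005] F [-1.4  1.1  8.2] T [ 0.07  0.17 -0.07] phi 42.7 R 72.6
phi 40 [1.3 3.9]; phi 37 [2.3 2.9]; phi 34 [2.2 3. ]; phi 31 [2.  3.1]; phi 28 [1.8 3.2]; phi 25 [1.7 3.3]; phi 22 [1.5 3.4]; phi 19 [1.3 3.5];
```

View pics/side8.png

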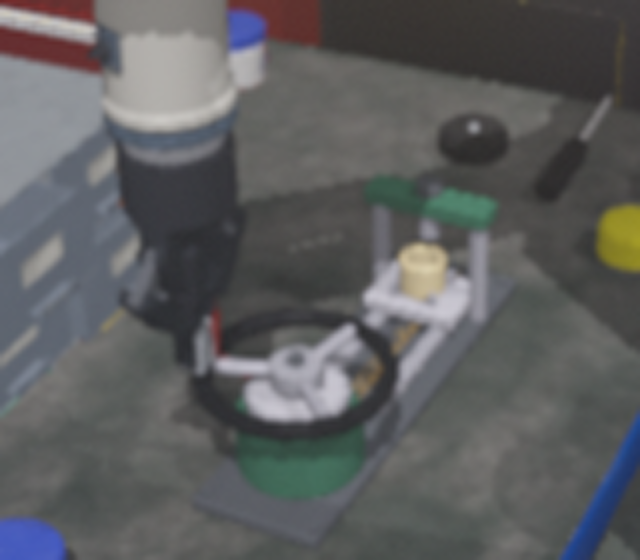

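View pics/wrist8.png

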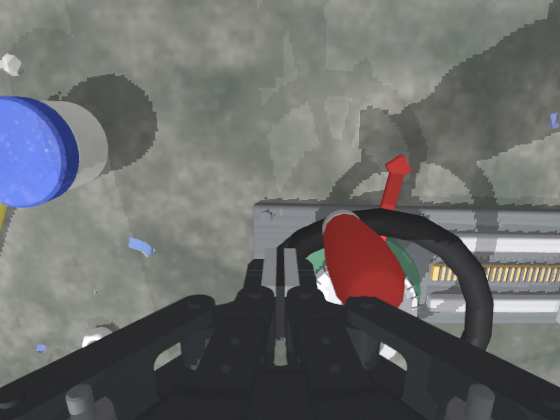

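View pics/top8.png

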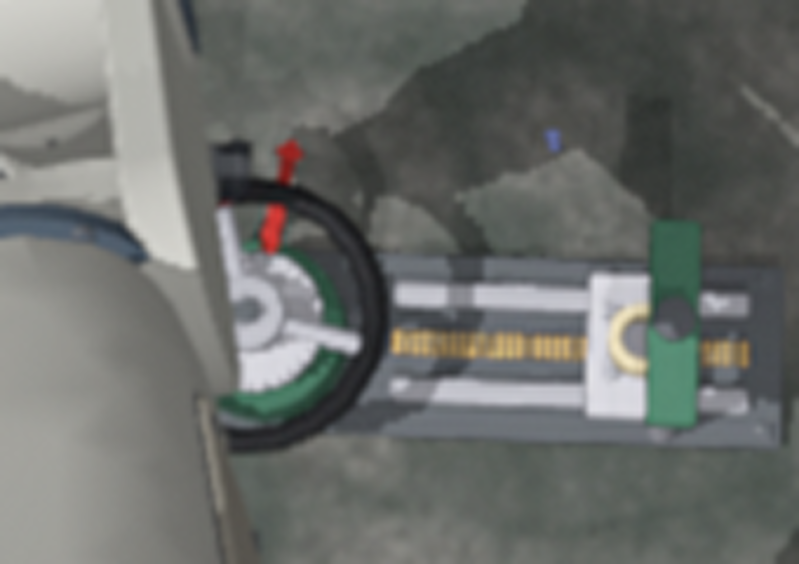

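```bash
python3 plan.py 3 1; echo; python3 -m creep '[[0,0,0,0,0,-1,1]]'; python3 -m creep '[[0,0,0,1,2.5,-1,1]]'; python3 plan.py 3 8
```

```text
tcp [555.  152.  286.3] rot [ 3.141e+00  3.000e-03 -5.000e-03] F [0.3 0.3 8. ] T [-0.19 -0.14  0.02] phi 42.4 R 73.4
phi 39 [0.7 4.4]; 
clock: 8.95
eef_pos: [555.9, 151.8, 287.8]
tcp_rot: [-3.141, 0.001, -0.005]
contact_force: [-0.1, 0.7, -0.3]
opening: -0.001
clock: 9.03
eef_pos: [557.7, 149.3, 289.2]
tcp_rot: [-3.141, -0.0, -0.005]
contact_force: [-1.0, 2.0, 1.6]
opening: -0.002
tcp [557.7 149.3 289.2] rot [-3.141 -0.    -0.005] F [-1.   2.   1.6] T [0.26 0.16 0.01] phi 39.2 R 74.2
phi 36 [-0.2  5. ]; phi 33 [2.1 3. ]; phi 30 [2.  3.2]; phi 27 [1.8 3.3]; phi 24 [1.6 3.3]; phi 21 [1.4 3.4]; phi 18 [1.3 3.5]; phi 15 [1.1 3.6];
```

```bash
python3 -m creep '[[0,0,0,0.5,4,-1,1],[0,0,0,1.5,3.5,-0.5,1],[0,0,0,2,3.2,0,1],[0,0,0,1.5,3,0,1],[0,0,0,1,2,0,1],[0,0,0,0,0,0,1]]'
python3 plan.py 3 8
python3 - <<'E'
from h import *
f=grab_frame("wrist");cv2.imwrite("pics/wrist9.png",f["color"][:,:,::-1])
f=grab_frame("top"); a=f["color"][:,:,::-1]
cv2.imwrite("pics/top9.png",cv2.resize(a[140:260,170:340],None,fx=4.7,fy=4.7,interpolation=cv2.INTER_CUBIC))
E
```

```text
clock: 9.53
eef_pos: [566.2, 131.1, 291.2]
tcp_rot: [-3.14, -0.003, -0.005]
contact_force: [-0.3, 0.7, 1.3]
opening: 0.002
tcp [566.2 131.1 291.2] rot [-3.14e+00 -3.00e-03 -5.00e-03] F [-0.3  0.7  1.3] T [ 0.27  0.07 -0.02] phi 23.5 R 72.4
phi 20 [0.1 4. ]; phi 17 [1.2 3.5]; phi 14 [1.  3.6]; phi 11 [0.9 3.6]; phi 8 [0.7 3.7]; phi 5 [0.5 3.7]; phi 2 [0.3 3.7]; phi -1 [0.1 3.7];
```

View pics/wrist9.png

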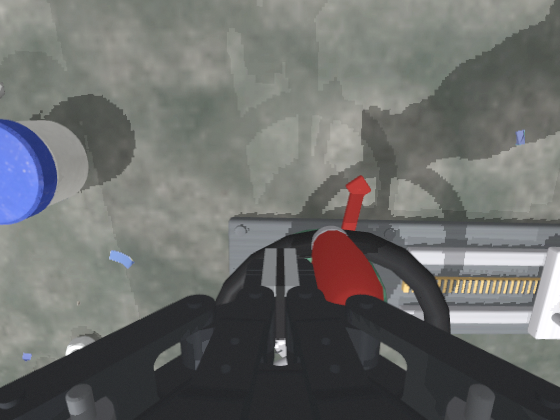

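View pics/top9.png

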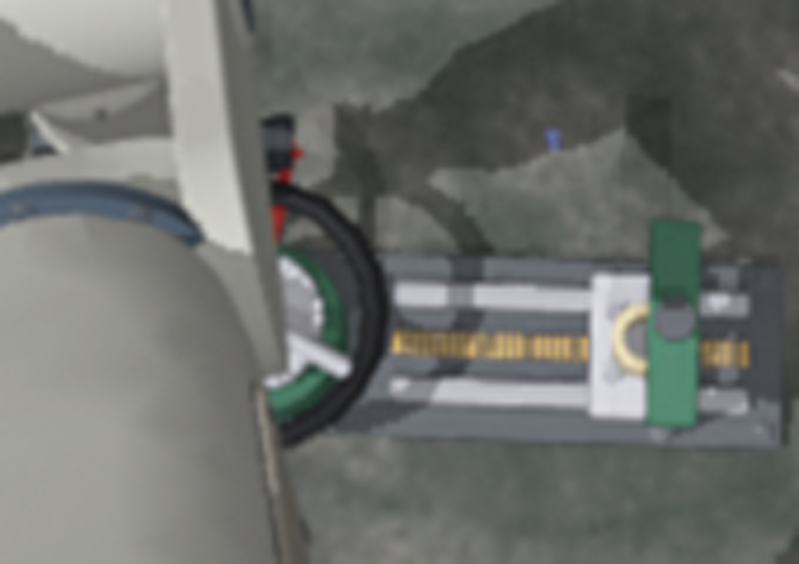

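```bash
cat > ov.py <<'E'
from h import *
import sys
# overlay predicted grip foot ring (z=99,r=10), top ring (z=159) for thetas
n=sys.argv[1]; out=sys.argv[2]; ths=[float(x) for x in sys.argv[3:]]
f=grab_frame(n); a=f["color"][:,:,::-1].copy(); A=np.array([500.2,102.5]); w=np.linspace(0,2*np.pi,40)
x0,y0,x1,y1=(200,120,460,330) if n=="wrist" else ((170,140,340,260) if n=="top" else (215,170,335,290))
k=3 if n=="wrist" else 4.6
b=cv2.resize(a[y0:y1,x0:x1],None,fx=k,fy=k,interpolation=cv2.INTER_CUBIC)
cols=[(255,255,0),(0,255,255),(255,0,255)]
for t,c in zip(ths,cols):
    h=A+65*np.array([np.cos(np.radians(t)),np.sin(np.radians(t))])
    for z,rr in ((99,10),(129,13)):
        P=np.c_[h[0]+rr*np.cos(w),h[1]+rr*np.sin(w),np.full(40,z)]
        q=((proj(f,P)-[x0,y0]+0.5)*k).astype(int); cv2.polylines(b,[q],True,c,1)
P=np.array([[*(A+98*np.array([np.cos(np.radians(-11)),np.sin(np.radians(-11))])),70],[*A,103]])
for q in ((proj(f,P)-[x0,y0]+0.5)*k).astype(int): cv2.circle(b,tuple(int(v) for v in q),4,(0,255,0),1)
P=np.c_[A[0]+72*np.cos(w),A[1]+72*np.sin(w),np.full(40,92)]
q=((proj(f,P)-[x0,y0]+0.5)*k).astype(int); cv2.polylines(b,[q],True,(0,255,0),1)
cv2.imwrite(out,b)
E
python3 ov.py wrist pics/ov9.png 10 3 -4
```

```text
(no output)
```

View pics/ov9.png

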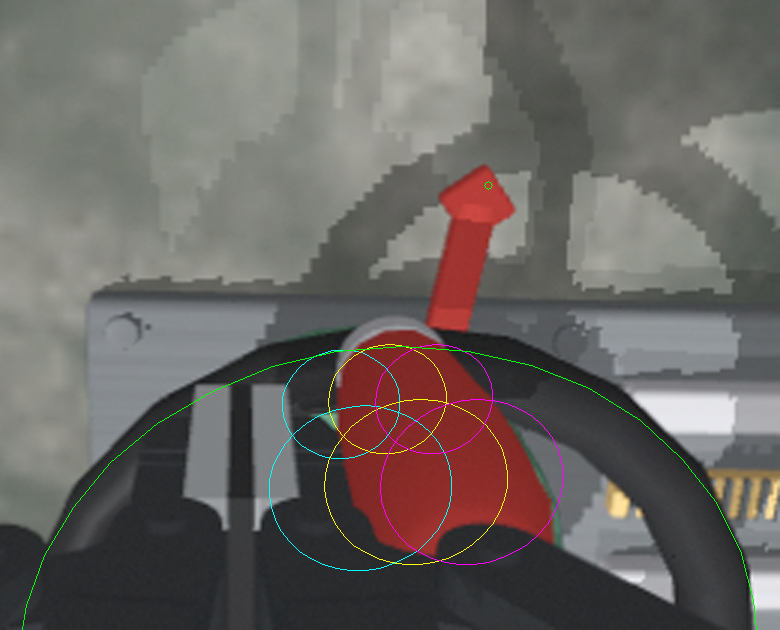

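Handle angle is about +2° and the pointer about -11°, so 13° (about 15 mm) remain. I'll make small steps.

```bash
python3 -m creep '[[0,0,0,0.5,3,1,1],[0,0,0,1,3,0.5,1],[0,0,0,1,2.5,0,1],[0,0,0,0.5,1.5,0,1],[0,0,0,0,0,0,1]]'
python3 plan.py 3 4; python3 ov.py wrist pics/ov10.png -3 -7 -11
```

```text
clock: 10.1
eef_pos: [569.6, 121.2, 290.5]
tcp_rot: [-3.139, -0.005, -0.004]
contact_force: [0.1, 2.1, 3.1]
opening: 0.003
tcp [569.6 121.2 290.5] rot [-3.139 -0.005 -0.004] F [0.1 2.1 3.1] T [ 0.18  0.09 -0.  ] phi 15.2 R 72.6
phi 12 [-0.7  4. ]; phi 9 [0.7 3.6]; phi 6 [0.5 3.7]; phi 3 [0.3 3.7];
```

View pics/ov10.png

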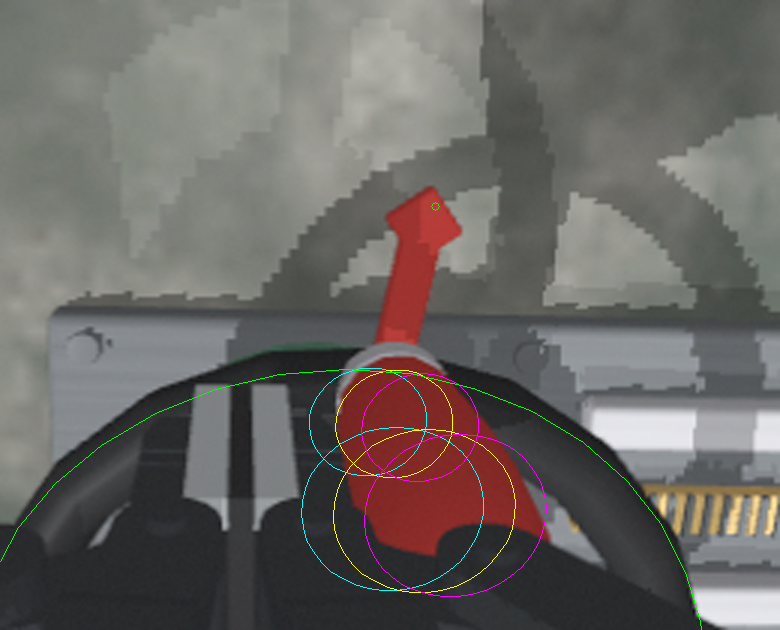

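```bash
python3 -m creep '[[0,0,0,-0.3,2,0.5,1],[0,0,0,0,2,0.5,1],[0,0,0,0,0.5,0,1],[0,0,0,0,0,0,1]]'
python3 plan.py 3 1; python3 ov.py wrist pics/ov11.png -7 -11 -15;python3 ov.py side pics/ovs11.png -11
```

```text
clock: 10.48
eef_pos: [569.6, 116.5, 290.1]
tcp_rot: [-3.139, -0.006, -0.004]
contact_force: [-0.6, 3.3, 3.7]
opening: 0.001
tcp [569.6 116.5 290.1] rot [-3.139 -0.006 -0.004] F [-0.6  3.3  3.7] T [ 0.25  0.11 -0.04] phi 11.6 R 71.8
phi 9 [-0.1  3.8];
```

View pics/ov11.png

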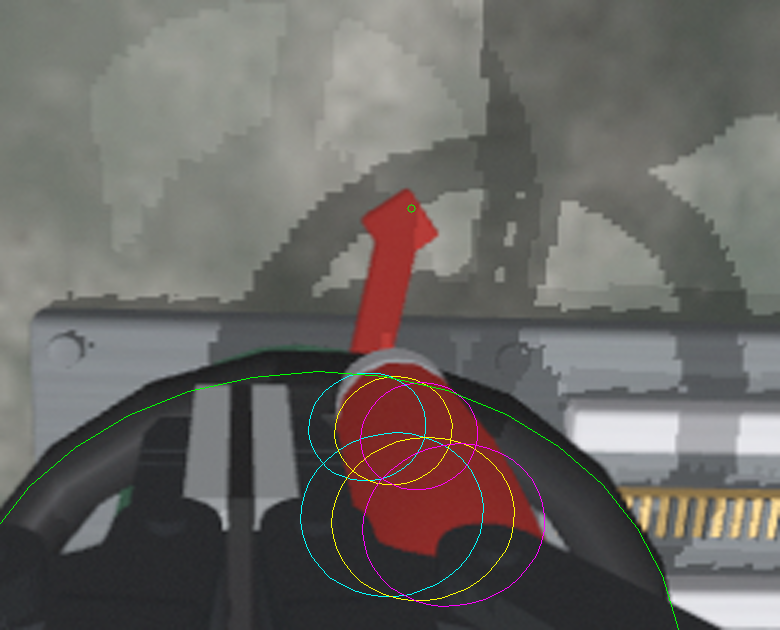

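View pics/ovs11.png

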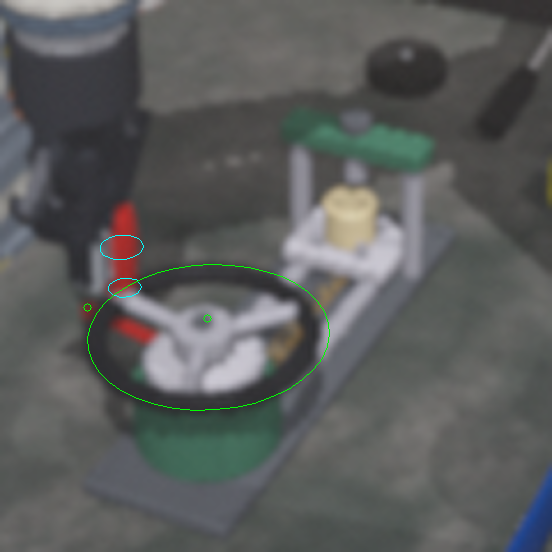

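The foot ring (about (394,430) in the crop) matches the overlay for -11°. I'll draw away along +y, then up, and check.

```bash
python3 -m creep '[[0,0,0,0,-5,0,1],[0,0,0,0,-12,0,1],[0,0,0,0,-15,0,1],[0,0,0,0,-15,0,1],[0,0,0,0,-5,-15,1],[0,0,0,0,-20,-25,1],[0,0,0,0,-30,-25,1],[0,0,0,0,-35,-25,1],[0,0,0,0,-35,-15,1],[0,0,0,0,-15,0,1]]'
python3 -m creep '[[0,0,0,-20,-30,0,1],[0,0,0,-20,-30,0,1],[0,0,0,-10,-15,0,1],[0,0,0,0,0,0,1]]'
python3 - <<'E'
from h import *
f=grab_frame("top"); a=f["color"][:,:,::-1]; cv2.imwrite("pics/top12f.png",a)
cv2.imwrite("pics/top12.png",cv2.resize(a[150:250,180:345],None,fx=4.8,fy=4.8,interpolation=cv2.INTER_CUBIC))
f=grab_frame("side"); a=f["color"][:,:,::-1]
cv2.imwrite("pics/side12.png",cv2.resize(a[180:290,215:325],None,fx=5.4,fy=5.4,interpolation=cv2.INTER_CUBIC))
E
```

```text
clock: 11.42
eef_pos: [566.8, 312.2, 392.0]
tcp_rot: [3.138, 0.007, -0.009]
contact_force: [0.4, -0.0, 0.2]
opening: 0.001
clock: 11.75
eef_pos: [513.8, 396.2, 389.7]
tcp_rot: [3.137, 0.007, -0.006]
contact_force: [0.2, -0.7, 0.4]
opening: 0.004
```

View pics/top12.png

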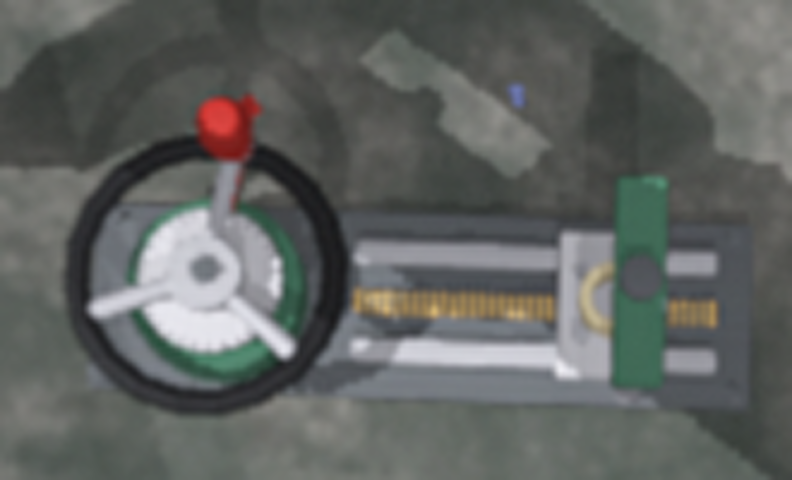

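View pics/side12.png

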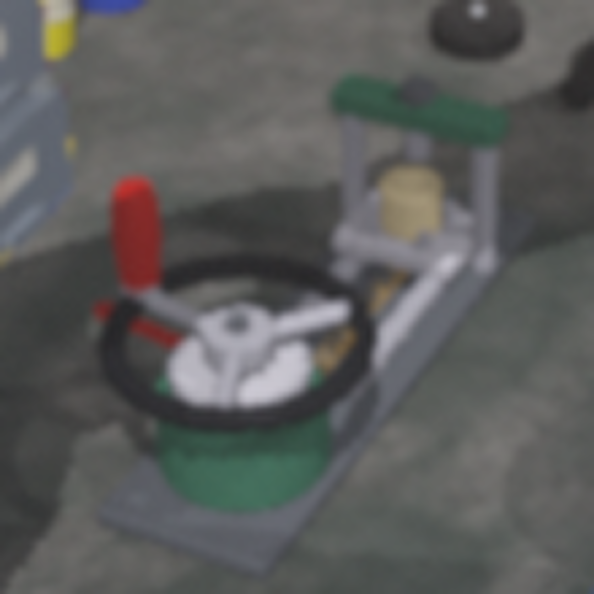

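View pics/top12f.png

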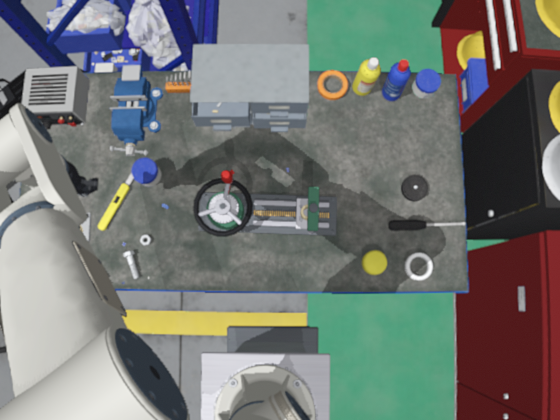

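The handle is at (223,124), against (221,124) at the start. All three spokes overlie their start positions, the bushing stands in its pins, and the bystanders haven't moved. Handing in.

```bash
python3 -m creep '[[0,0,0,0,0,0,1],[0,0,0,0,0,0,1]]'; python3 -c "
from rig import job; print(job.sign_off())"
```

```text
clock: 12.02
eef_pos: [515.8, 392.6, 388.4]
tcp_rot: [3.134, 0.008, -0.007]
contact_force: [-0.1, -0.2, 0.6]
opening: -0.0
the job is handed in; nothing more can be done
None
```

I gave the hand wheel one full clockwise turn by pushing the handle with the closed fingertips, then drew the fingers away and handed the job in at about 12 s. No verdict is reported, so these are my own last checks from the top and side pictures:

- **Wheel:** the handle is back over the pointer. It sits about 2 enlarged pixels from its start image, which is roughly 1–2°, and the spokes overlie their start positions.
- **Feed:** the carriage advanced about 40 mm (my estimate from the top view), and the bushing stands upright between its pins under the bridge.
- **Surroundings:** by eye, the puck, jar, ring, cap and screwdriver lie where they were. The robot was clear, with about 0 N on the tool.

**Forces:** the sideways push read about 2–4 N wherever I checked, between moves. Once, near 320° of the turn, the tool read about 8 N vertically. The gripper was probably pressing down on the handle's top. That force disappeared after I raised the tool 1–2 mm, and the wheel was not lifted.

**Disagreement:** the wrist camera put the wheel's axis a few mm farther out in x than the other two cameras. This did not change the final angle, which I judged against the pointer and the start pictures.

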